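Mix the settled flask on the touch-start vortex mixer

TASK

The filler in the amber flask has settled and needs a spin on the vortex mixer: first flip the mixer's toggle switch over to the green dot, then take the amber flask by its neck out of its cork ring, set it upright into the mixer's sprung rubber cup and press it gently straight down until the cup has sunk well past half of its travel. Finish while still holding the flask by the neck, pressed down in the cup: do not let go or ease off. Keep the flask upright all the way, and leave the clear flask, the small pot and the wire spool where they are.

Things in the scene. Friction and masses are not known exactly. Their poses are not given: they have to be found in the camera images.
- mixer: Fixed vortex mixer, cream, 170 (x) x 130 (y) x 105 mm high, origin under its middle at bench level. Front (-x): blue panel sloping up at 43 degrees from 45 mm height at x = -95 mm to 105 mm at x = -30 mm, with a dial 10 mm high, 24 mm wide at y = +44 mm. Cup axis upright at x = +22 mm, over a black housing 54 mm wide, 121 mm high. Stands left or right of the robot's middle.
- cup_lip (a point): Centre of the upper rim of the mixer's black rubber cup, an open cone-shaped ring: mouth 54 mm across inside, 68 mm outside, 13 mm deep, sides at 45 degrees, about 28 mm across at the bottom. The rim is 155 mm above the bench when the cup is up. A flask bulb seated in it has its lowest point 16 to 17 mm below the rim.
- cup (a joint): How far the cup is pressed down, in m: 0 up, 0.010 fully down on its stop. Spring: it begins to move at about 4 N of push and takes about 8 N at 5 mm and 12 N at 10 mm, then stops hard. It springs back up when released.
- toggle (a joint): Mixer's switch, a steel bat lever 22 mm long and 8 mm across at its ball end, in rad: 0 = leaning to the white dot (mixer's -y side, off), 0.8 = leaning to the green dot (mixer's +y side, left as seen from its front, touch-start). It stays where it is left and moves under about 1 N at its tip.
- toggle_tip (a point): Ball end of the switch lever. It moves about 17 mm along the mixer's y from one end to the other, from 8.6 mm on the -y side to 8.6 mm on the +y side of the mixer's middle plane.
- toggle_foot (a point): Pivot of the switch lever on the panel, in the mixer's middle plane, 63 mm in front (-x) of the mixer's origin and 76 mm above the bench; the lever sticks out square to the panel, so its tip lies about 14 mm farther to the front (-x) and 15 mm higher.
- amber: Stoppered round-bottom flask of amber glass, white stopper, loose, 70 to 140 g: bulb 51 mm diameter, upright neck 20 mm diameter from 50 to 89 mm, a thin bead, then the stopper 21 mm diameter up to 106 mm. Origin at the lowest point of the bulb, z up through the neck. It sits in a cork ring, its lowest point 15 mm above the bench.
- amber_neck (a point): Point on the axis of the amber flask's neck, 72 mm above its lowest point: where to grip it.
- amber_bulb (a point): Centre of the amber flask's bulb, 25.5 mm above its lowest point.
- clear: The same flask in clear glass with a blue stopper, in the other cork ring: not to be moved. Origin at the lowest point of its bulb.
- ring_a: Loose cork flask ring, 80 mm across, hole 40 mm, 22 mm high, origin at the centre of its underside; it holds one of the flasks.
- ring_b: The other cork flask ring, the same.
- tray: Fixed steel tray under the rings and the pot, 190 x 250 mm, rim 14 mm high, floor 3 mm thick; origin at the centre of its underside.
- pot: Small open pot of clear plastic on the tray, 48 mm across, 24 mm high; origin at the centre of its underside: not to be moved.
- spool: Brass-coloured bonding wire spool lying flat behind the mixer, 52 mm across, 24 mm high; origin at the centre of its underside: not to be moved.
Things that resemble listed ones, but are neither listed nor needed, are in the scene too. Of the things that look like the amber, the smallest one is meant.

How it is judged:
On the way, in this order (a step that is already met when the one before it is completed fails the run):
1. the switch is flipped to the green dot (value of joint toggle above 0.6 rad), for 0.2 s.
2. the amber flask is lifted clear of its cork ring, held in the fingers (height (world z) of amber above 0.05 m and contact force between the fingers and amber above 1 N), for 0.2 s.
At the end, for the whole second after the job is handed in: Switch over 0.6 rad; flask in cup (centred 5 mm, bottom over 11 mm below rim), tilt under 0.2 rad, still; fingers (over 3 N, within 22 mm of neck point) hold it, cup over 5 mm down with over 4 N, nothing else touching the cup; clear flask, pot, spool moved under 25 mm (value of joint toggle above 0.6 rad and value of joint cup above 0.005 m and horizontal distance between amber_bulb and cup_lip below 0.005 m and z of amber in the frame of cup_lip below -0.011 m and angle between amber's own z axis and vertical below 0.2 rad and contact force between amber and cup above 4 N and contact force between the fingers and amber above 3 N and distance between the grasp point and amber_neck below 0.022 m and contact force between each of the fingers, the arm and cup below 0.5 N and linear speed of amber below 0.02 m/s and distance of each of clear, pot, spool from where it was at the start of the episode below 0.025 m); the arm keeps its last pose, push and grip.
It fails at once if the glass is pushed or knocked against the mixer or its cup with more than 35 N (contact force between amber and mixer above 35 N).
It fails at once if the amber flask tips over 0.5 rad from upright (angle between amber's own z axis and vertical above 0.5 rad).
It fails at once if the clear flask is moved over 25 mm or tipped over 0.5 rad (distance of clear from where it was at the start of the episode above 0.025 m or angle between clear's own z axis and vertical above 0.5 rad).
It fails at once if the pot or the spool is moved over 25 mm (distance of any of pot, spool from where it was at the start of the episode above 0.025 m).
It also fails if it takes over 54 s, if anything falls off the work surface, if the arm or the gripper's body presses on something with over 40 N, if the wrist force passes 120 N, or if a joint passes its speed limit or range.

ROBOT

A 6-joint arm with a two-finger parallel gripper is mounted at the origin on the work surface. World frame = base frame: x ahead of the robot, y to its left, z up, the work surface at z = 0. Lengths are in m, angles in rad, forces in N, time in s.
With the tool pointing down it reaches from about 0.25 to 0.775 m from the base axis. Payload 8.9 kg.
Tool frame: the origin (TCP) lies midway between the tips of the shut fingers; the grasp point (between the pads) lies 19 mm behind it; z points along the fingers, y is the line along which they close (so a half turn about z gives the same grasp; the last joint's range is limited). The gripper opens to 85 mm and grips with 20 to 120 N. Pads are 22 mm wide; open, the fingers measure 114 mm over their backs; the gripper's body (76 mm by 85 mm) begins 54 mm behind the grasp point. The pads swing forward as they close: fully open they stand 13 mm farther back than shut.
Start: joints at [1.041, 0.291, -0.153, 1.127, 0, 1.431], TCP at [0.2, 0.485, 0.231] pointing down, gripper open.
Joint ranges: [-2.52, 2.52], [-0.91, 1.74], [-1.3, 1.37], [-1.96, 2.02], [-1.52, 1.47], [-3.14, 3.14]. Speed limits (rad/s): [2.22, 2.22, 2.79, 3.14, 3.14, 3.14].

INTERFACE

Orientations are given as a unit quaternion [w, x, y, z].
In Python, from station import manip gives the robot as it stands.
- The arm moves only by the tool arm_command, never from a script. Its arguments are lists of equal length, an entry for each row: "jaw": the closure in counts, from 0 (fully open) to 255 (shut); "translation": the shift along the tool's x, y, z each as a share of 0.6 m, from -1 to 1, a list of three; "twist": the turn, a rotation vector about the tool's x, y, z each as a share of 30 degrees, from -1 to 1, a list of three. In form: {"jaw": [jaw, ...], "translation": [[tx, ty, tz], ...], "twist": [[rx, ry, rz], ...]}. A call has 1 to 8 rows; each row is the pose to reach, as a shift and turn from the pose commanded when the call began, along the tool's axes at that moment; what a row does not reach only later rows make up. A row lasts 1/12 s, in which the tool goes at most 41.7 mm and 7.16 degrees, less where a joint would pass 70% of its speed; a pose out of reach is approached as far as the arm can. A call with a number of a shift or a turn outside -1 to 1 is refused whole. A call with a gripper value outside its range is refused whole. The fingers move at their own pace and stop on an object; "grip_force" is the grip in N (left out, the last holds). Time passes only in rows, so rows that repeat a pose let the fingers close. It gives the time, the measured TCP pose, the force, the opening and the grip force at its end, in the units of the state.
- manip.get_obs(): the state, without advancing time (a new reading comes with each control period).
- manip.read_camera(name): name is "side" or "top"; returns the picture (480x640x3 uint8, red, green, blue); there is no depth.
- manip.camera_params(name): a dict with "fx", "fy", "cx", "cy" (pixels), "world_from_camera" (4x4, takes a point from camera to world coordinates). Camera axes: x right, y down, z forward; pixel columns grow to the right and rows downward; lengths in m; the calibration is good to about 2 mm. A picture is of the moment at which its call begins. camera_params takes no time and is no camera call.
- manip.close_job(): hands the job in; it is judged then, once.
The state is a dict: "time": time; "qpos": joint angles; "joint_velocities": joint speeds; "tau": joint torques, N m; "tcp_pos": TCP position; "tcp_rot": TCP orientation; "force": force on the tool from outside, world axes, zero at the start; "ft_torque": the same for the moment, N m; "gripper_width": finger opening in m; "gripper_force": force on a finger pad.
Only numpy, scipy, OpenCV 4.12 (cv2) and the standard library are available. Lean on these libraries where they do the work, as an engineer would, in place of code of your own. Each camera call takes 0.05 s, during which the arm holds its last target. There are 200 camera calls.

## Working session

There is one attempt and no reset: what is moved stays moved. The work goes in short steps, Python scripts to look and compute and a tool call to move; the robot and the scene stay as the last step left them, time stands still between calls to the robot, and variables do not carry over. Pictures are saved under pics/ and viewed, at most 10 in all, crops included, and the job is handed in when it is done.

Besides the shell and the picture viewer there is one more tool, called after "Emit:" by a JSON object that holds its "name" and its "arguments". arm_command: Moves the arm, as the interface text tells. Its arguments: {"type":"object","properties":{"jaw":{"type":"array","items":{"type":"number"}},"translation":{"type":"array","items":{"type":"array","items":{"type":"number","minimum":-1,"maximum":1}}},"twist":{"type":"array","items":{"type":"array","items":{"type":"number","minimum":-1,"maximum":1}}},"grip_force":{"type":"number"}},"required":["jaw","translation","twist"]}

```bash
mkdir -p pics; cat > h.py <<'E'
import numpy as np, cv2
from station import manip
def ray(cam,u,v):
    p=manip.camera_params(cam);T=np.array(p["world_from_camera"])
    d=T[:3,:3]@np.array([(u-p["cx"])/p["fx"],(v-p["cy"])/p["fy"],1]);return T[:3,3],d
def onz(cam,u,v,z):
    o,d=ray(cam,u,v);return o+d*(z-o[2])/d[2]
def proj(cam,P):
    p=manip.camera_params(cam);T=np.array(p["world_from_camera"])
    c=T[:3,:3].T@(np.array(P)-T[:3,3]);return c[0]/c[2]*p["fx"]+p["cx"],c[1]/c[2]*p["fy"]+p["cy"]
def two(u1,v1,u2,v2):
    a,d=ray("side",u1,v1);b,e=ray("top",u2,v2)
    s=np.linalg.lstsq(np.c_[d,-e],b-a,rcond=None)[0];P=a+s[0]*d;Q=b+s[1]*e
    return (P+Q)/2,np.linalg.norm(P-Q)
def snap(cam,name):
    im=manip.read_camera(cam)[:,:,::-1].copy();cv2.imwrite(f"pics/{name}.png",im);return im
E
python3 - <<'E'
from h import *
for c in("side","top"):
    snap(c,c+"0");p=manip.camera_params(c);print(p["fx"],np.round(p["world_from_camera"],3).tolist())
o=manip.get_obs();print(o["tcp_pos"],o["tcp_rot"],o["time"],o["gripper_width"])
E
```

```text
539.0697758791016 [[-0.975, -0.151, 0.166, 0.403], [-0.224, 0.658, -0.719, 0.755], [-0.0, -0.737, -0.675, 0.924], [0.0, 0.0, 0.0, 1.0]]
514.9830156752814 [[-0.019, -0.985, 0.171, 0.454], [-1.0, 0.021, 0.011, -0.072], [-0.014, -0.171, -0.985, 1.018], [0.0, 0.0, 0.0, 1.0]]
[0.19979106 0.48508029 0.23080257] [-2.02086806e-04  1.94172716e-01  9.80967185e-01 -5.45995350e-04] 0.1 0.08539575359705602
```

View pics/side0.png

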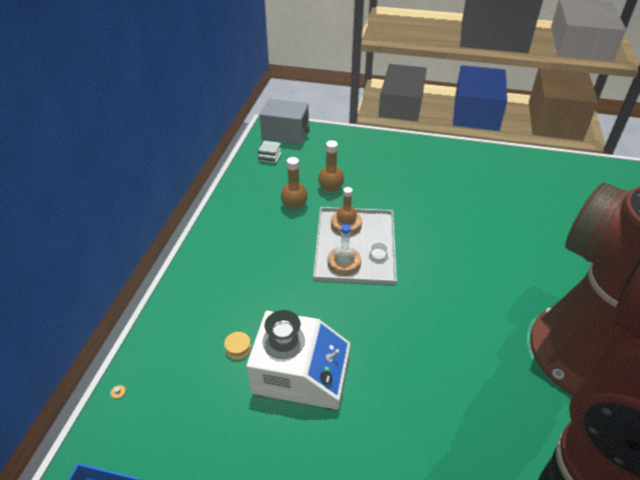

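View pics/top0.png

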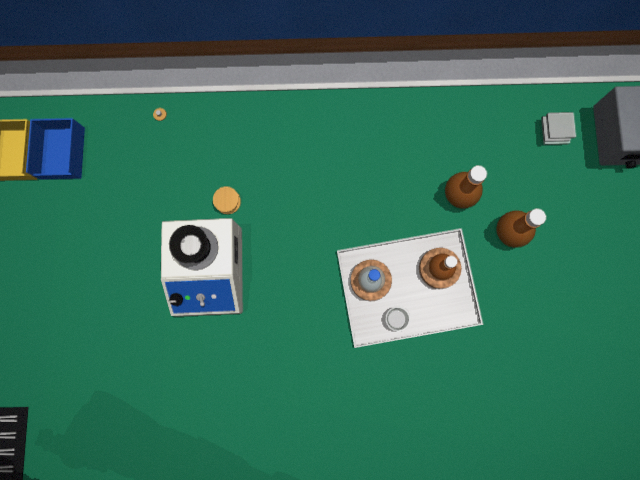

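Amber candidates in the top view are (464,190), (516,229) and (445,267). The one at (445,267), side view (347,212), is the smallest and the only one in a cork ring, so it fits. I'll confirm it with an enlarged composite.

```bash
python3 - <<'E'
from h import *
s=cv2.imread("pics/side0.png");t=cv2.imread("pics/top0.png")
f=lambda im,x,y,w,h:cv2.resize(im[y:y+h,x:x+w],(400,300),interpolation=cv2.INTER_CUBIC)
a=np.vstack([np.hstack([f(s,290,180,120,90),f(s,240,310,120,90)]),np.hstack([f(t,400,220,120,90),f(t,140,215,140,105)])])
cv2.imwrite("pics/c0.png",a)
E
```

```text
(no output)
```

View pics/c0.png

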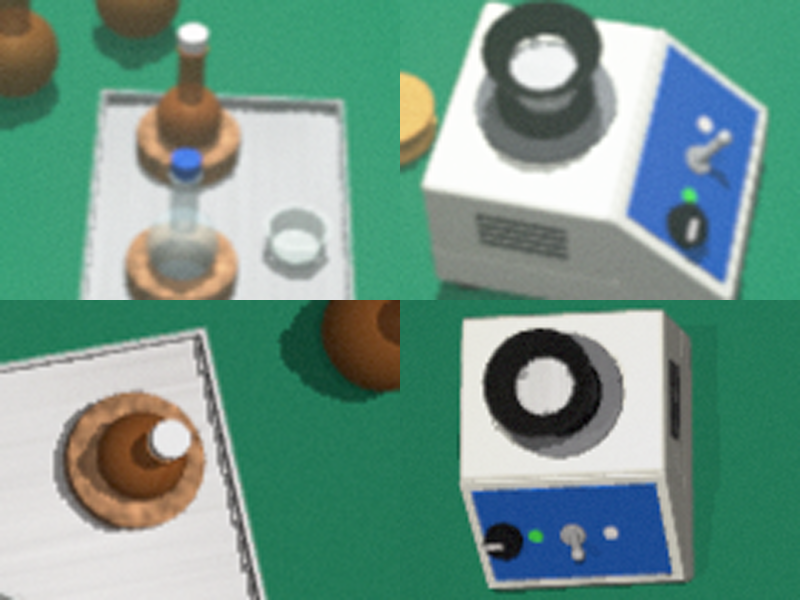

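The crop confirms it: the small amber flask is in the ring (bulb at top px ≈(442,267), stopper ≈(451,261)). In the mixer crop the green dot is left of the switch and the lever leans right to the white dot, with its tip at top px ≈(202,303).

```bash
python3 - <<'E'
from h import *
s=cv2.imread("pics/side0.png");t=cv2.imread("pics/top0.png")
def cen(im,x,y,w,h,lo,hi):
    m=cv2.inRange(cv2.cvtColor(im[y:y+h,x:x+w],cv2.COLOR_BGR2HSV),lo,hi)
    n,l,st,c=cv2.connectedComponentsWithStats(m);i=1+np.argmax(st[1:,4]);return c[i]+[x,y],st[i],m
r=np.round
c=lambda x,y:(140+(x-400)/2.857,215+(y-300)/2.857)
st_t=cen(t,438,250,24,22,(0,0,150),(180,60,255));st_s=cen(s,338,184,20,12,(0,0,150),(180,60,255))
print("stopper",st_t[:2],st_s[:2],onz("top",*st_t[0],.121),two(*st_s[0],*st_t[0]))
# cup rim: dark mask in both views
for im,cam,b in((t,"top",(160,215,65,60)),(s,"side",(255,300,55,60))):
    x,y,w,h=b;m=cv2.inRange(cv2.cvtColor(im[y:y+h,x:x+w],cv2.COLOR_BGR2HSV),(0,0,0),(180,255,75))
    k,_=cv2.findContours(m,cv2.RETR_EXTERNAL,cv2.CHAIN_APPROX_NONE);k=max(k,key=cv2.contourArea)
    X,Y,W,H=cv2.boundingRect(k);e=(X+W/2+x-.5,Y+(W*.5 if cam=="top" else H/2)+y-.5);print(cam,(X+x,Y+y,W,H),e,onz(cam,*e,.155))
print("rim top",onz("top",*c(542,383),.155))
for P in((463,320),(663,311),(460,478),(668,476)):print(P,r(onz("top",*c(*P),.105),4))
g,w=c(536,536),c(611,533);G,Wd=onz("top",*g,.076),onz("top",*w,.076);d=G-Wd;print("dots",G,Wd,"yaw",np.degrees(np.arctan2(-d[0],d[1])))
b1,b2=onz("top",*c(495,586),.045),onz("top",*c(672,578),.045);d=b1-b2;print(b1,b2,np.degrees(np.arctan2(-d[0],d[1])))
print("foot",two(240+(693-400)/3.333,310+158/3.333,*c(571,533)),onz("top",*c(571,533),.076))
print("tip",two(240+(724-400)/3.333,310+138/3.333,*c(577,553)),onz("top",*c(577,553),.089))
print("pot",onz("top",397,319,.02),"clear",onz("top",374,274,.121))
E
```

```text
stopper (array([451.05555556, 261.12962963]), array([  8,   6,  12,  12, 108], dtype=int32)) (array([347.32, 189.74]), array([ 5,  3,  9,  7, 50], dtype=int32)) [ 0.56277595 -0.26612719  0.121     ] (array([ 0.56341495, -0.26638811,  0.11968397]), np.float64(0.0009550006865018726))
top (170, 225, 41, 39) (190.0, 245.0) [0.59551864 0.1825442  0.155     ]
side (266, 311, 33, 21) (282.0, 321.0) [0.60070223 0.17963047 0.155     ]
rim top [0.59716584 0.18309973 0.155     ]
(463, 320) [0.6471 0.2495 0.105 ]
(663, 311) [0.6502 0.122  0.105 ]
(460, 478) [0.5465 0.2475 0.105 ]
(668, 476) [0.5451 0.1174 0.105 ]
dots [0.51124579 0.20743734 0.076     ] [0.51219829 0.15938757 0.076     ] yaw 1.135642282469904
[0.48097821 0.24269367 0.045     ] [0.48391275 0.12623498 0.045     ] 1.4434421236732042
foot (array([0.51353368, 0.18458948, 0.07796509]), np.float64(0.001896446021296329)) [0.51270844 0.18503544 0.076     ]
tip (array([0.49900085, 0.17681445, 0.0910659 ]), np.float64(0.0004031550580331178)) [0.49930252 0.17738602 0.089     ]
pot [ 0.46598224 -0.17869546  0.02      ] clear [ 0.54300303 -0.1309379   0.121     ]
```

```bash
cat >> h.py <<'E'
from scipy.spatial.transform import Rotation as R
def go(P,yaw):  # yaw: world angle (deg) of tool y, tool down
    o=manip.get_obs();q=o["tcp_rot"];r=R.from_quat([q[1],q[2],q[3],q[0]])
    a=np.radians(yaw);y=np.array([np.cos(a),np.sin(a),0]);z=np.array([0,0,-1.]);T=R.from_matrix(np.c_[np.cross(y,z),y,z])
    d=np.array(P)-o["tcp_pos"];print("t",o["time"],"tcp",np.round(o["tcp_pos"],4),"trans",np.round(r.inv().apply(d)/.6,3).tolist(),"twist",np.round(np.degrees((r.inv()*T).as_rotvec())/30,3).tolist(),"rows",np.linalg.norm(d)/.0417)
E
python3 -c "
from h import *
go((.492,.143,.15),91.3)"
```

```text
t 0.1 tcp [0.1998 0.4851 0.2308] trans [-0.668, -0.341, 0.135] twist [-0.002, -0.001, -0.79] rows 10.961463749219888
```

Emit:
{"name": "arm_command", "arguments": {"jaw": [255,255,255,255,255,255,255,255], "translation": [[-0.668,-0.341,0.135],[-0.668,-0.341,0.135],[-0.668,-0.341,0.135],[-0.668,-0.341,0.135],[-0.668,-0.341,0.135],[-0.668,-0.341,0.135],[-0.668,-0.341,0.135],[-0.668,-0.341,0.135]], "twist": [[0,0,-0.79],[0,0,-0.79],[0,0,-0.79],[0,0,-0.79],[0,0,-0.79],[0,0,-0.79],[0,0,-0.79],[0,0,-0.79]]}}

```text
time: 0.77
tcp_pos: [0.4057, 0.2445, 0.1742]
tcp_rot: [-0.0, -0.012, 1.0, 0.0]
force: [0.3, 0.6, 1.0]
gripper_width: 0.0002
gripper_force: 0.0
```

```bash
python3 -c "
from h import *
go((.492,.143,.15),91.3)"
```

```text
t 0.7667 tcp [0.4057 0.2445 0.1742] trans [-0.14, -0.172, 0.04] twist [0.0, -0.0, 0.001] rows 3.24623617280828
```

Emit:
{"name": "arm_command", "arguments": {"jaw": [255,255,255,255,255,255], "translation": [[-0.135,-0.166,0.04],[-0.135,-0.166,0.04],[-0.135,-0.166,0.04],[-0.135,-0.166,0.04],[-0.135,-0.166,0.04],[-0.135,-0.166,0.04]], "twist": [[0,0,0],[0,0,0],[0,0,0],[0,0,0],[0,0,0],[0,0,0]]}}

```text
time: 1.27
tcp_pos: [0.4876, 0.1485, 0.1503]
tcp_rot: [-0.001, -0.011, 1.0, 0.0]
force: [-0.4, 0.1, -0.3]
gripper_width: -0.0003
gripper_force: 0.0
```

```bash
python3 -c "
from h import *
go((.493,.143,.083),91.3)"
```

```text
t 1.2667 tcp [0.4876 0.1485 0.1503] trans [-0.009, -0.009, 0.112] twist [0.0, -0.003, -0.002] rows 1.623363540219044
```

Emit:
{"name": "arm_command", "arguments": {"jaw": [255,255,255,255,255], "translation": [[-0.009,-0.009,0],[-0.009,-0.009,0.056],[-0.009,-0.009,0.112],[-0.009,-0.009,0.112],[-0.009,-0.009,0.112]], "twist": [[0,0,0],[0,0,0],[0,0,0],[0,0,0],[0,0,0]]}}

```text
time: 1.68
tcp_pos: [0.492, 0.1439, 0.083]
tcp_rot: [-0.002, -0.012, 1.0, -0.0]
force: [-0.3, -1.0, 0.1]
gripper_width: -0.0002
gripper_force: 0.0
```

```bash
python3 -c "
from h import *
go((.494,.172,.083),91.3)
im=snap('top','t1');im2=snap('side','s1')
cv2.imwrite('pics/c1.png',np.hstack([cv2.resize(i,(400,400),interpolation=cv2.INTER_CUBIC) for i in (im[220:330,150:260],im2[290:400,260:370])]))"
```

```text
t 1.6833 tcp [0.492  0.1439 0.083 ] trans [-0.004, 0.047, 0.0] twist [-0.001, -0.006, 0.004] rows 0.6749072021228608
```

View pics/c1.png

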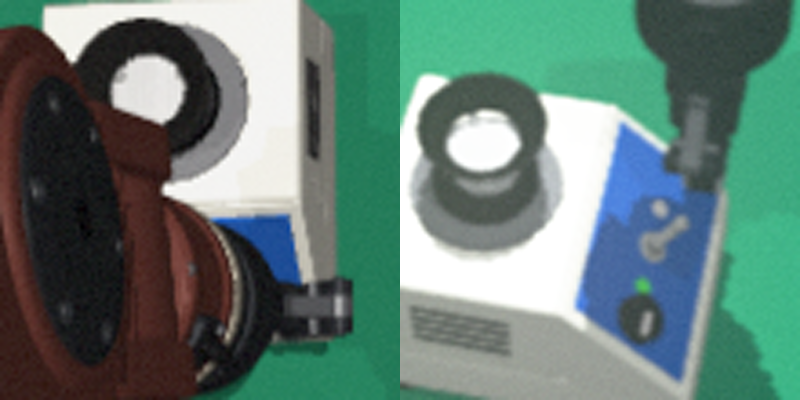

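The side view shows the closed fingertips (crop ≈(700,170)) beside the lever tip (≈(680,222)) on the white side, not touching. Sweeping to +y.

Emit:
{"name": "arm_command", "arguments": {"jaw": [255,255,255,255,255,255,255], "translation": [[-0.004,0.01,0],[-0.004,0.02,0],[-0.004,0.03,0],[-0.004,0.04,0],[-0.004,0.05,0],[-0.004,0.05,0],[-0.004,0.05,0]], "twist": [[0,0,0],[0,0,0],[0,0,0],[0,0,0],[0,0,0],[0,0,0],[0,0,0]]}}

```text
time: 2.37
tcp_pos: [0.4954, 0.1738, 0.0834]
tcp_rot: [-0.0, -0.012, 1.0, 0.0]
force: [-0.4, 0.7, 0.2]
gripper_width: 0.0001
gripper_force: 0.0
```

```bash
python3 -c "
from h import *
go((.494,.178,.083),91.3)
im2=snap('side','s2')
cv2.imwrite('pics/c2.png',cv2.resize(im2[310:390,290:370],(500,500),interpolation=cv2.INTER_CUBIC))"
```

```text
t 2.3667 tcp [0.4954 0.1738 0.0834] trans [0.002, 0.007, 0.001] twist [0.0, -0.0, 0.002] rows 0.10562691680993386
```

View pics/c2.png

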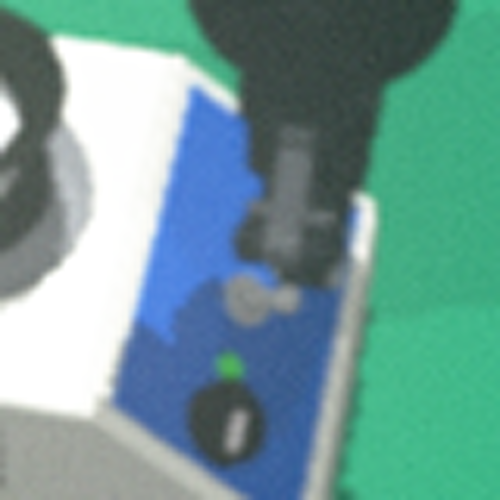

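```bash
python3 -c "
from h import *
for y in(.174,.178,.183,.188,.192):
    u,v=proj('side',(.498,y,.0905));print(y,(u-290)*6.25,(v-310)*6.25)"
```

```text
0.174 299.53962681212795 252.64866168362408
0.178 296.87179373484616 263.7101789506204
0.183 293.51521433534344 277.6274143660661
0.188 290.1341790487429 291.64605013512386
0.192 287.41156244579605 302.934713890501
```

The ball is at crop (285,298), so y≈0.190 — nearly over. I'll push a few mm more and watch the force.

Emit:
{"name": "arm_command", "arguments": {"jaw": [255,255,255,255], "translation": [[0,0.004,0],[0,0.008,0],[0,0.008,0],[0,0.008,0]], "twist": [[0,0,0],[0,0,0],[0,0,0],[0,0,0]]}}

```text
time: 2.75
tcp_pos: [0.4953, 0.1769, 0.0832]
tcp_rot: [-0.0, -0.011, 1.0, -0.001]
force: [0.4, -6.4, 0.3]
gripper_width: 0.0001
gripper_force: 2.9
```

```bash
python3 -c "
from h import *
im2=snap('side','s3')
cv2.imwrite('pics/c3.png',cv2.resize(im2[310:390,290:370],(500,500),interpolation=cv2.INTER_CUBIC))"
```

```text
(no output)
```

View pics/c3.png

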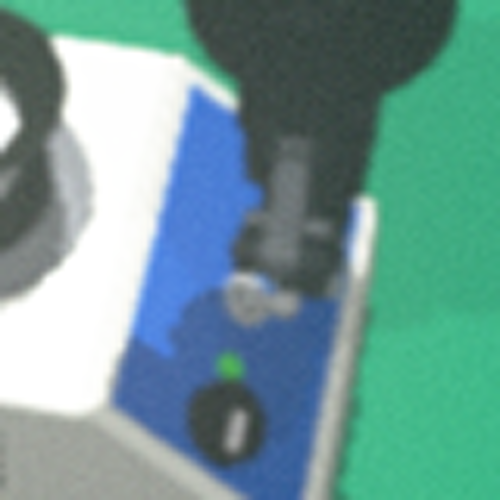

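The force of 6.4 N shows the lever is on its end stop, with the ball at crop (290,303), i.e. at y≈0.192 on the green side. Backing off, rising and travelling to the amber flask.

Emit:
{"name": "arm_command", "arguments": {"jaw": [255,255,255,255,0,0,0,0], "translation": [[0,-0.03,0],[0,-0.05,-0.06],[0,-0.07,-0.13],[0,-0.1,-0.19],[-0.1,-0.74,-0.19],[-0.1,-0.74,-0.19],[-0.1,-0.74,-0.19],[-0.1,-0.74,-0.19]], "twist": [[0,0,0],[0,0,0],[0,0,0],[0,0,0],[0,0,0],[0,0,0],[0,0,0],[0,0,0]]}}

```text
time: 3.47
tcp_pos: [0.5263, -0.0474, 0.1976]
tcp_rot: [0.0, -0.012, 1.0, 0.0]
force: [1.2, 0.8, 0.8]
gripper_width: 0.0484
gripper_force: 0.0
```

```bash
python3 -c "
from h import *
go((.563,-.266,.19),91.3)"
```

```text
t 3.4667 tcp [ 0.5263 -0.0474  0.1976] trans [-0.053, -0.366, 0.013] twist [0.0, 0.002, 0.001] rows 5.317722012522019
```

Emit:
{"name": "arm_command", "arguments": {"jaw": [0,0,0,0,0,0,0,0], "translation": [[-0.053,-0.36,0.013],[-0.053,-0.36,0.013],[-0.053,-0.36,0.013],[-0.053,-0.36,0.013],[-0.053,-0.36,0.013],[-0.053,-0.36,0.013],[-0.053,-0.36,0.013],[-0.053,-0.36,0.013]], "twist": [[0,0,0],[0,0,0],[0,0,0],[0,0,0],[0,0,0],[0,0,0],[0,0,0],[0,0,0]]}}

```text
time: 4.13
tcp_pos: [0.5625, -0.2608, 0.1888]
tcp_rot: [-0.0, -0.011, 1.0, 0.001]
force: [-0.7, 0.4, -0.1]
gripper_width: 0.0853
gripper_force: 0.0
```

```bash
python3 -c "
from h import *
go((.563,-.266,.068),91.3)
im2=snap('side','s4')
cv2.imwrite('pics/c4.png',np.hstack([cv2.resize(im2[310:390,290:370],(400,400),interpolation=cv2.INTER_CUBIC),cv2.resize(im2[120:240,280:400],(400,400),interpolation=cv2.INTER_CUBIC)]))"
```

```text
t 4.1333 tcp [ 0.5625 -0.2608  0.1888] trans [-0.001, -0.009, 0.201] twist [0.002, -0.002, -0.002] rows 2.899346658832418
```

View pics/c4.png

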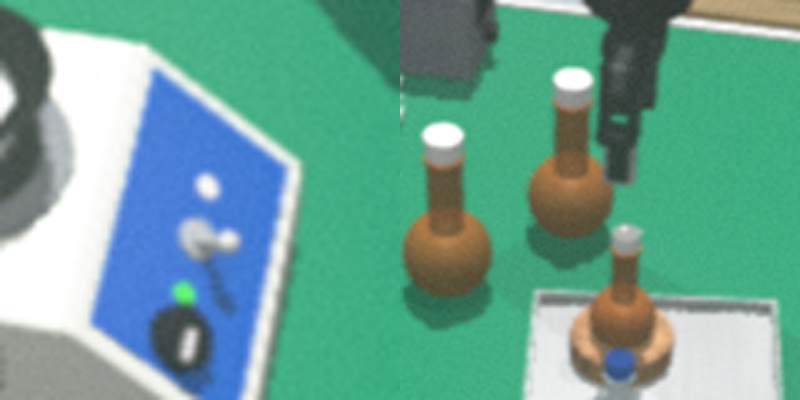

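The left half shows the lever leaning to the green dot (ball at crop (228,240)). The right half shows the open gripper above the small amber stopper (≈(625,238)). Descending and gripping.

Emit:
{"name": "arm_command", "arguments": {"jaw": [0,0,0,0,0,0,0], "translation": [[-0.001,-0.008,0],[-0.001,-0.008,0.05],[-0.001,-0.008,0.1],[-0.001,-0.008,0.15],[-0.001,-0.008,0.196],[-0.001,-0.008,0.196],[-0.001,-0.008,0.196]], "twist": [[0,0,0],[0,0,0],[0,0,0],[0,0,0],[0,0,0],[0,0,0],[0,0,0]]}}

```text
time: 4.77
tcp_pos: [0.563, -0.2642, 0.0714]
tcp_rot: [-0.001, -0.012, 1.0, 0.001]
force: [-0.3, -0.2, 1.4]
gripper_width: 0.0855
gripper_force: 0.0
```

Emit:
{"name": "arm_command", "arguments": {"jaw": [100,150,200,255,255,255,255,255], "translation": [[0,0,0],[0,0,0],[0,0,0],[0,0,0],[0,0,0],[0,0,0],[0,0,0],[0,0,0]], "twist": [[0,0,0],[0,0,0],[0,0,0],[0,0,0],[0,0,0],[0,0,0],[0,0,0],[0,0,0]], "grip_force": 40}}

```text
time: 5.43
tcp_pos: [0.564, -0.2658, 0.0723]
tcp_rot: [0.0, -0.011, 1.0, -0.0]
force: [0.0, 0.7, 5.1]
gripper_width: 0.0194
gripper_force: 38.9
```

Emit:
{"name": "arm_command", "arguments": {"jaw": [255,255,255,255,255,255,255,255], "translation": [[0,0,-0.01],[0,0,-0.04],[0,0,-0.08],[0,0,-0.13],[0,0,-0.18],[0,0,-0.24],[0,0,-0.28],[0,0,-0.31]], "twist": [[0,0,0],[0,0,0],[0,0,0],[0,0,0],[0,0,0],[0,0,0],[0,0,0],[0,0,0]]}}

```text
time: 6.1
tcp_pos: [0.5639, -0.266, 0.2608]
tcp_rot: [0.001, -0.011, 1.0, -0.001]
force: [0.5, -0.5, -2.1]
gripper_width: 0.0193
gripper_force: 39.1
```

```bash
python3 -c "
from h import *
go((.597,.183,.26),91.3)
snap('side','s5')"
```

```text
t 6.1 tcp [ 0.5639 -0.266   0.2608] trans [-0.072, 0.747, 0.0] twist [-0.003, 0.004, 0.0] rows 10.795601503787282
```

View pics/s5.png

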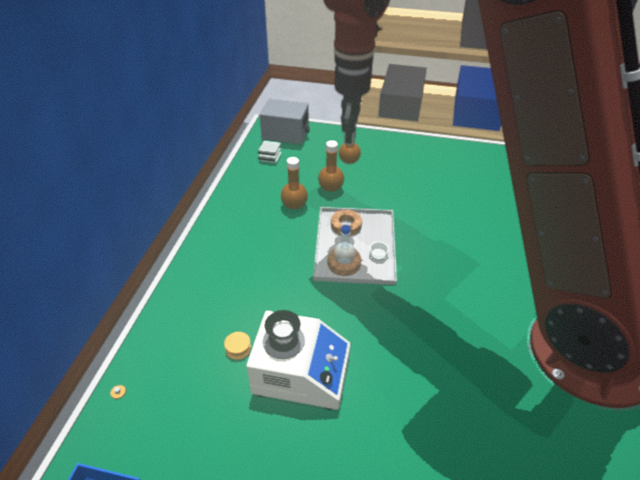

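The flask is lifted upright (bulb at (350,153)), and the ring stayed on the tray. Carrying it to the cup in even steps.

Emit:
{"name": "arm_command", "arguments": {"jaw": [255,255,255,255,255,255,255,255], "translation": [[-0.002,0.02,0],[-0.006,0.06,0],[-0.011,0.11,0],[-0.016,0.16,0],[-0.021,0.21,0],[-0.026,0.26,0],[-0.031,0.31,0],[-0.036,0.36,0]], "twist": [[0,0,0],[0,0,0],[0,0,0],[0,0,0],[0,0,0],[0,0,0],[0,0,0],[0,0,0]]}}

```text
time: 6.82
tcp_pos: [0.5792, -0.047, 0.2562]
tcp_rot: [-0.001, -0.011, 1.0, 0.0]
force: [0.0, 0.1, -1.4]
gripper_width: 0.019
gripper_force: 39.2
```

Emit:
{"name": "arm_command", "arguments": {"jaw": [255,255,255,255,255,255,255,255], "translation": [[-0.005,0.05,0],[-0.01,0.1,0],[-0.015,0.15,0],[-0.02,0.2,0],[-0.025,0.25,0],[-0.029,0.29,0],[-0.032,0.32,0],[-0.034,0.34,0]], "twist": [[0,0,0],[0,0,0],[0,0,0],[0,0,0],[0,0,0],[0,0,0],[0,0,0],[0,0,0]]}}

```text
time: 7.48
tcp_pos: [0.5947, 0.1576, 0.2561]
tcp_rot: [-0.001, -0.012, 1.0, 0.0]
force: [-0.4, 0.1, -0.5]
gripper_width: 0.0192
gripper_force: 39.2
```

```bash
python3 -c "
from h import *
go((.597,.183,.26),91.3)"
```

```text
t 7.4833 tcp [0.5947 0.1576 0.2561] trans [-0.005, 0.042, -0.007] twist [0.0, -0.005, 0.004] rows 0.6181729222061204
```

Emit:
{"name": "arm_command", "arguments": {"jaw": [255,255,255,255,255,255], "translation": [[-0.003,0.03,0],[-0.004,0.038,0.01],[-0.004,0.038,0.02],[-0.004,0.038,0.02],[-0.004,0.038,0.02],[-0.004,0.038,0.02]], "twist": [[0,0,0],[0,0,0],[0,0,0],[0,0,0],[0,0,0],[0,0,0]]}}

```text
time: 7.98
tcp_pos: [0.5978, 0.177, 0.2455]
tcp_rot: [-0.0, -0.011, 1.0, -0.0]
force: [0.7, -0.3, -1.5]
gripper_width: 0.0192
gripper_force: 39.3
```

```bash
python3 -c "
from h import *
go((.597,.183,.20),91.3)
im=snap('side','s6')
x,y=240,230
cv2.imwrite('pics/c6.png',cv2.resize(im[y:y+130,x:x+130],(600,600),interpolation=cv2.INTER_CUBIC))
t=manip.get_obs()['tcp_pos'];P=np.array([t[0],t[1],t[2]-.057+.0255])
print('expected bulb px in crop',(np.array(proj('side',P))-[x,y])*600/130,'rim exp',(np.array(proj('side',(.597,.183,.155)))-[x,y])*600/130)
hsv=cv2.cvtColor(im,cv2.COLOR_BGR2HSV)[y:y+130,x:x+130];m=cv2.inRange(hsv,(3,120,40),(20,255,255));n,l,st,c=cv2.connectedComponentsWithStats(m);print(st[1:],c[1:]*600/130)
print(manip.camera_params('side')['world_from_camera'])"
```

```text
t 7.9833 tcp [0.5978 0.177  0.2455] trans [0.001, 0.01, 0.076] twist [-0.001, -0.001, -0.002] rows 1.1017482021165976
expected bulb px in crop [195.5931194 316.1757511] rim exp [200.70587719 428.46756234]
[[ 30  56  26  19 288]
 [  0 114  10   9  17]
 [  7 123   1   1   1]
 [  2 126   1   1   1]] [[199.34294872 309.18269231]
 [ 25.24886878 545.42986425]
 [ 32.30769231 567.69230769]
 [  9.23076923 581.53846154]]
[[-9.74514856e-01 -1.51361122e-01  1.65561488e-01  4.03405726e-01]
 [-2.24322855e-01  6.58302406e-01 -7.18552154e-01  7.55121090e-01]
 [-2.28665179e-04 -7.37378975e-01 -6.75479234e-01  9.24053672e-01]
 [ 0.00000000e+00  0.00000000e+00  0.00000000e+00  1.00000000e+00]]
```

View pics/c6.png

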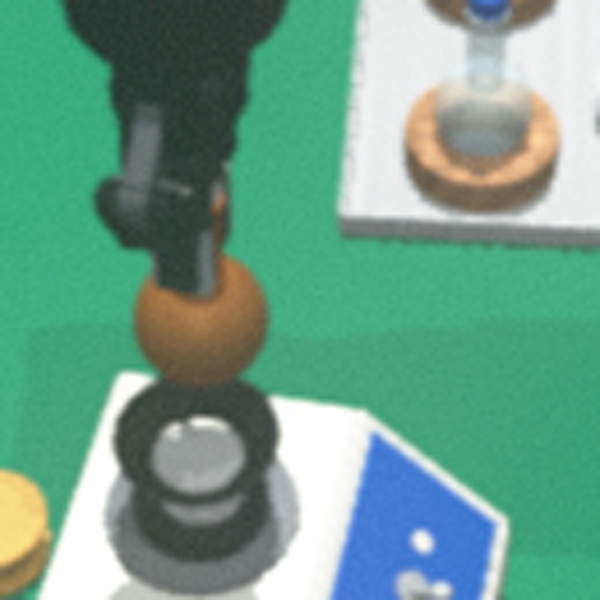

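The bulb (centre ≈(201,320) in the crop) hangs about 3 mm to −x and a little to −y of the cup rim (centre ≈(197,440)). I'll correct to about (0.600, 0.185) and lower to just above seating.

Emit:
{"name": "arm_command", "arguments": {"jaw": [255,255,255,255,255,255,255,255], "translation": [[-0.004,0.013,0],[-0.004,0.013,0],[-0.004,0.013,0.015],[-0.004,0.013,0.03],[-0.004,0.013,0.045],[-0.004,0.013,0.06],[-0.004,0.013,0.067],[-0.004,0.013,0.067]], "twist": [[0,0,0],[0,0,0],[0,0,0],[0,0,0],[0,0,0],[0,0,0],[0,0,0],[0,0,0]]}}

```text
time: 8.7
tcp_pos: [0.5992, 0.1856, 0.2038]
tcp_rot: [-0.001, -0.011, 1.0, -0.0]
force: [-0.4, 0.5, -1.6]
gripper_width: 0.0192
gripper_force: 39.3
```

Emit:
{"name": "arm_command", "arguments": {"jaw": [255,255,255,255], "translation": [[0,0,0.003],[0,0,0.006],[0,0,0.009],[0,0,0.009]], "twist": [[0,0,0],[0,0,0],[0,0,0],[0,0,0]]}}

```text
time: 9.03
tcp_pos: [0.6001, 0.1859, 0.2]
tcp_rot: [0.0, -0.011, 1.0, 0.0]
force: [-0.3, 1.1, -1.2]
gripper_width: 0.0194
gripper_force: 39.3
```

Emit:
{"name": "arm_command", "arguments": {"jaw": [255,255,255,255], "translation": [[0,0,0.003],[0,0,0.005],[0,0,0.005],[0,0,0.005]], "twist": [[0,0,0],[0,0,0],[0,0,0],[0,0,0]]}}

```text
time: 9.37
tcp_pos: [0.6001, 0.1859, 0.1971]
tcp_rot: [-0.0, -0.011, 1.0, 0.0]
force: [-0.2, -0.3, -1.1]
gripper_width: 0.0194
gripper_force: 39.3
```

Emit:
{"name": "arm_command", "arguments": {"jaw": [255,255,255,255], "translation": [[0,0,0.003],[0,0,0.005],[0,0,0.005],[0,0,0.005]], "twist": [[0,0,0],[0,0,0],[0,0,0],[0,0,0]]}}

```text
time: 9.7
tcp_pos: [0.6003, 0.1859, 0.1946]
tcp_rot: [0.0, -0.011, 1.0, 0.0]
force: [-0.7, 0.1, 4.3]
gripper_width: 0.0191
gripper_force: 39.8
```

Contact came at the expected height, with negligible side force. Pressing about 6 mm further.

Emit:
{"name": "arm_command", "arguments": {"jaw": [255,255,255,255,255], "translation": [[0,0,0.003],[0,0,0.006],[0,0,0.008],[0,0,0.008],[0,0,0.008]], "twist": [[0,0,0],[0,0,0],[0,0,0],[0,0,0],[0,0,0]]}}

```text
time: 10.12
tcp_pos: [0.6004, 0.186, 0.1901]
tcp_rot: [0.001, -0.011, 1.0, 0.0]
force: [-1.8, 0.5, 7.6]
gripper_width: 0.0192
gripper_force: 40.1
```

Emit:
{"name": "arm_command", "arguments": {"jaw": [255,255,255,255,255,255], "translation": [[0.001,0,0.002],[0.002,0,0.003],[0.002,0,0.003],[0.002,0,0.003],[0.002,0,0.003],[0.002,0,0.003]], "twist": [[0,0,0],[0,0,0],[0,0,0],[0,0,0],[0,0,0],[0,0,0]]}}

```text
time: 10.62
tcp_pos: [0.5997, 0.1862, 0.1887]
tcp_rot: [0.001, -0.011, 1.0, 0.0]
force: [-1.0, 0.2, 9.1]
gripper_width: 0.0195
gripper_force: 40.1
```

```bash
python3 -c "
from h import *
im=snap('side','s7')
x,y=240,230
print(manip.get_obs()['tcp_pos'],manip.get_obs()['force'])
cv2.imwrite('pics/c7.png',cv2.resize(im[y:y+150,x:x+150],(600,600),interpolation=cv2.INTER_CUBIC))"
```

```text
[0.59972857 0.18610939 0.18868171] [-0.49295656  1.12218863  9.7644677 ]
```

View pics/c7.png

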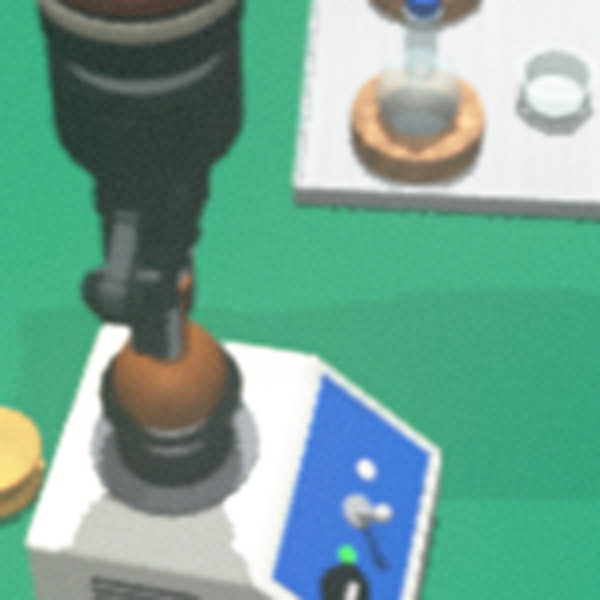

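The bulb sits centred in the sunken cup (crop ≈(170,385)), the lever is still on the green side (≈(383,512)), and the push is ≈10.5 N, which puts the cup ≈7 mm down. Handing in.

```bash
python3 -c "
from station import manip
print(manip.close_job())"
```

```text
the job is handed in; nothing more can be done
None
```

I flipped the switch to the green dot, then seated the amber flask upright in the cup and handed in still gripping its neck, with the cup about 7 mm down by push force (about 10.5 N); no verdict came back.

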